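Lock the clamp bar of a drawer glue-up jig with its hitch pin

ROBOT

A 6-joint arm with a two-finger parallel gripper is mounted at the origin on the work surface. World frame = base frame: x ahead of the robot, y to its left, z up, the work surface at z = 0. Lengths are in m, angles in degrees, forces in N, time in s.
With the tool pointing down it reaches from about 0.35 to 0.875 m from the base axis. Payload 4.2 kg.
Tool frame: the origin (TCP) lies midway between the tips of the shut fingers; the grasp point (between the pads) lies 19 mm behind it; x points along the fingers, y is the direction in which the jaws open and shut, and the axes are right-handed (so a half turn about x gives the same grasp; the last joint's range is limited). The gripper opens to 85 mm and grips with 20 to 120 N. Pads are 22 mm wide; open, the fingers measure 114 mm over their backs; the gripper's body (76 mm by 85 mm) begins 54 mm behind the grasp point. The pads swing forward as they close: fully open they stand 13 mm farther back than shut.
Start: joints at [14.817, 22.042, 0.453, 0, -68.411, -14.817], TCP at [0.625, 0, 0.231] pointing down, gripper open.
Joint ranges: [-179.83, 179.83], [-69.29, 118.12], [-61.27, 80.66], [-181.25, 117.63], [-171.15, -9.14], [-177.46, 177.46]. Speed limits (degrees/s): [159.86, 159.86, 180, 180, 180, 180].

INTERFACE

Orientations are given as [roll, pitch, yaw] about the fixed x, y, z axes, in that order (R = Rz(yaw) Ry(pitch) Rx(roll)).
In Python, from workcell import arm, get_image, camera_params gives the robot as it stands.
- The arm moves only by the tool drive_tool, never from a script. Its arguments are lists of equal length, an entry for each row: "linear": the shift along the tool's x, y, z in mm, a list of three; "rot": the turn, a rotation vector about the tool's x, y, z in degrees, a list of three. A call has 1 to 20 rows; each row is the pose to reach, as a shift and turn from the pose commanded when the call began, along the tool's axes at that moment; what a row does not reach only later rows make up. A row lasts 1/10 s, in which the tool goes at most 50 mm and 8.59 degrees, less where a joint would pass 70% of its speed; a pose out of reach is approached as far as the arm can. A call with a gripper value outside its range is refused whole. "grip" is the finger opening in mm, from 0 to 85.4, set as the call begins (left out, the last holds). The fingers move at their own pace and stop on an object; the grip force is fixed at half the most. Time passes only in rows, so rows that repeat a pose let the fingers close. It gives the time, the measured TCP pose, the force and the opening at its end, in the units of the state.
- arm.observe(): the state, without advancing time (a new reading comes with each control period).
- get_image(name): name is "scene" or "side" or "wrist"; returns the picture (420x560x3 uint8, red, green, blue); there is no depth.
- camera_params(name): a dict with "fovy" (degrees; the focal length in pixels is half the picture's height over the tangent of half this angle, whatever the lens; pixels are square), "cx", "cy" (the principal point, pixels), "R" (3x3) and "t" (3): a world point X has camera coordinates R X + t; the wrist camera has in their place "hand_eye" (4x4, takes a point from camera to tool coordinates, whose origin is the TCP and whose axes are the tool frame's). Camera axes: x right, y down, z forward; pixel columns grow to the right and rows downward; lengths in m; the calibration is good to about 2 mm. A picture is of the moment at which its call begins: read the wrist's pose just before it. camera_params takes no time and is no camera call.
- arm.job_done(): hands the job in, once; it reports no verdict.
The state is a dict: "t": time; "q": joint angles; "dq": joint speeds; "effort": joint torques, N m; "position": TCP position; "tcp_rot": TCP orientation; "ft_force": force on the tool from outside, world axes, zero at the start; "torque": the same for the moment, N m; "gripper_width": finger opening in m.
Only numpy, scipy, OpenCV 4.12 (cv2) and the standard library are available. Lean on these libraries where they do the work, as an engineer would, in place of code of your own. Each camera call takes 0.05 s, during which the arm holds its last target. There are 200 camera calls.

TASK

The glued drawer in the jig has to be clamped: first lift the offcut standing in the bar's way out and put it in the scrap tray, then swing the bar shut against its stop so that its eye lies in the fork, and push the long headed pin from the rack down through fork, eye and fork until its collar sits on the fork. The pin is held by a spring ball, so it will not drop home by itself. Leave the two other pieces in the rack, the drawer, the glue bottle, the twine and the tin alone.

Things in the scene. Friction and masses are not known exactly. Their poses are not given: they have to be found in the camera images.
- jig: Fixed white board 240 x 300 mm, 18 mm thick (upper face 18 mm above its origin). Origin on the bench surface; the board reaches from x -80 to +160 mm and y -150 to +150 mm. On it: the fork at (0,-120) mm; the bar's hinge post at (0,+120) mm, 93 mm high; an upright clamp spindle at (65,-125) mm with a wooden grip 22 mm across, up to 140 mm high; the drawer. z up.
- drawer: Open light-wood drawer box fixed on the jig, 100 (x) x 150 (y) x 75 mm high with 10 mm walls; origin under its centre, at (92, 12, 18) mm in the jig's frame, so its top is 93 mm above the bench. Its glue is fresh: do not lean on it.
- fork_hole (a point): Centre of the fork's upright pin hole, at the upper face of the upper cheek, 88 mm above the bench. Steel fork: two level cheeks 50 x 44 x 12 mm, tops 88 and 56 mm above the bench, 20 mm gap, web on the jig's -y side, open to -x. Holes 13.5 mm, chamfered 2 mm; a spring ball in the lower cheek grips the pin (5 to 15 N of push).
- bar (a joint): Angle of the flat aluminium clamp bar about its upright hinge, rad. 0 = shut against its stop, bar along the jig's y axis, its eye in the fork and the holes in line; it grows as the bar opens towards the jig's -x side (clockwise seen from above). Starts 0.55 to 0.85. It stays where it is left. Bar 24 mm wide, 15 mm thick, from 58.5 to 73.5 mm above the bench.
- bar_handle (a point): Centre of the top of the bar's upright black handle: cylinder 18 mm in diameter and 46 mm tall (from 73.5 to 119.5 mm above the bench), 140 mm from the hinge axis.
- bar_hinge (a point): The bar's upright hinge axis, at the bar's upper face, 73.5 mm above the bench.
- bar_eye (a point): Centre of the bar's 13.5 mm eye hole, at the bar's upper face, 240 mm from the hinge axis; the eye is 36 mm square.
- pin: The long headed pin, loose, plain steel. Origin at its lower tip, z along the pin to the head. Shank 12 mm in diameter and 64 mm long, its first 8 mm tapering to 6 mm at the tip; collar 24 mm across, 64 to 70 mm; grip knob 18 mm in diameter, 70 to 100 mm. Stands upright in one of the rack's holes, its collar about 30 mm above the rack.
- pin_collar (a point): Centre of the underside of the long pin's collar, 64 mm above its tip.
- rack: Fixed wood block 170 x 50 x 45 mm, origin under its centre, three blind square pockets (13.2 mm wide) 34 mm deep at x -55, 0, +55 mm; holds the long pin, the short pin and the rod in any order.
- short_pin: A pin with the same head but a 44 mm shank, blunt (collar only about 10 mm above the rack): not wanted. Origin at its tip.
- rod: Headless steel rod 12 mm in diameter, 78 mm long, in the rack: not wanted. Origin at its tip.
- offcut: Loose light-wood block 28 (x) x 36 (y) x 75 (z) mm, standing on the jig board between bar and drawer; origin at the centre of its underside.
- tray: Fixed grey open scrap tray, 170 (x) x 150 (y) x 50 mm high, walls and floor 5 mm; origin under its centre.
- glue: White glue bottle, loose, 60 mm across, 158 mm tall; origin under its centre.
- twine: Spool of twine, loose, 72 mm across, 85 mm tall; origin under its centre.
- tin: Tin, loose, 72 mm across, 100 mm tall; origin under its centre.

How it is judged:
By the outcome, as a careful person would: the job done as asked, in the order asked, and still so for the second after the job is handed in, with the robot touching nothing.
It also fails if it takes over 69 s, if anything falls off the work surface, if the arm or the gripper's body presses on something with over 40 N, if the wrist force passes 120 N, or if a joint passes its speed limit or range.

## Working session

There is one attempt and no reset: what is moved stays moved. The work goes in short steps, Python scripts to look and compute and a tool call to move; the robot and the scene stay as the last step left them, time stands still between calls to the robot, and variables do not carry over. Pictures are saved under pics/ and viewed, about 8 in all and at most 12, crops included, and the job is handed in when it is done.

Besides the shell and the picture viewer there is one more tool, called after ">>>" in YAML: its name, and indented under it one key for each argument. drive_tool: Moves the arm, as the interface text tells. Its arguments: {"type":"object","properties":{"linear":{"type":"array","items":{"type":"array","items":{"type":"number"}}},"rot":{"type":"array","items":{"type":"array","items":{"type":"number"}}},"grip":{"type":"number"}},"required":["linear","rot"]}

```bash
ls; mkdir -p pics; cat > h.py <<'E'
import numpy as np, cv2
from scipy.spatial.transform import Rotation as Ro
from workcell import arm,get_image,camera_params
def snap(n,f):
    s=arm.observe(); im=get_image(n); cv2.imwrite('pics/'+f,im[:,:,::-1]); return s,im
def cam(n,s=None):
    p=camera_params(n); f=210/np.tan(np.radians(p['fovy'])/2)
    if 'R' in p: R=np.array(p['R']).T; o=-R@np.array(p['t'])
    else:
        T=np.eye(4); T[:3,:3]=Ro.from_euler('xyz',s['tcp_rot'],degrees=True).as_matrix(); T[:3,3]=s['position']
        T=T@np.array(p['hand_eye']); R=T[:3,:3]; o=T[:3,3]
    return f,p['cx'],p['cy'],R,o
def ray(n,u,v,s=None):
    f,cx,cy,R,o=cam(n,s); return o,R@np.array([(u-cx)/f,(v-cy)/f,1])
def onz(n,u,v,z,s=None):
    o,d=ray(n,u,v,s); return o+d*(z-o[2])/d[2]
def proj(n,X,s=None):
    f,cx,cy,R,o=cam(n,s); c=R.T@(np.array(X)-o); return c[0]/c[2]*f+cx,c[1]/c[2]*f+cy
def two(n1,p1,n2,p2,s1=None,s2=None):
    o1,d1=ray(n1,*p1,s1);o2,d2=ray(n2,*p2,s2)
    A=np.stack([d1,-d2],1);k=np.linalg.lstsq(A,o2-o1,rcond=None)[0]
    a=o1+d1*k[0];b=o2+d2*k[1];return (a+b)/2,np.linalg.norm(a-b)
E
python3 - <<'E'
from h import *
for n in ['scene','side','wrist']:
    s,im=snap(n,n+'0.png'); p=camera_params(n); print(n,p)
print(s)
a=cv2.imread('pics/scene0.png')
E
```

```text
pics
scene {'fovy': 45.1216725405595, 'cx': 285.2686164566044, 'cy': 214.33185328406347, 'R': array([[ 0.39304039,  0.91924052,  0.02271809],
       [ 0.58048476, -0.22888584, -0.78144015],
       [-0.71313161,  0.32032505, -0.6235665 ]]), 't': array([-0.19413158, -0.21822007,  1.77919815])}
side {'fovy': 45.554971270214814, 'cx': 283.41566840313607, 'cy': 217.18709933056456, 'R': array([[ 0.98321547, -0.18238697, -0.0047266 ],
       [-0.1329591 , -0.69853731, -0.70311273],
       [ 0.12493689,  0.69193975, -0.71106269]]), 't': array([-0.53708845,  0.11644044,  1.19129618])}
wrist {'fovy': 68.36811349889464, 'cx': 280.3541246028233, 'cy': 211.0535788112659, 'hand_eye': array([[ 3.07257989e-04, -3.23342736e-01,  9.46281872e-01,
        -1.42024125e-01],
       [ 9.99999948e-01,  1.91539341e-04, -2.59251631e-04,
         1.12691450e-04],
       [-9.74230745e-05,  9.46281902e-01,  3.23342779e-01,
        -8.17246248e-02],
       [ 0.00000000e+00,  0.00000000e+00,  0.00000000e+00,
         1.00000000e+00]])}
{'t': 0.1, 'q': array([ 1.48154052e+01,  2.20868629e+01,  3.88365887e-01, -2.37839703e-02,
       -6.84095950e+01, -1.48169351e+01]), 'dq': array([ 0.01514375, -0.13525362,  0.05427647,  0.01830126,  0.08379652,
        0.13036395]), 'effort': array([-2.41840362e-04, -3.93318665e+01,  1.88929778e+01,  4.19793829e+00,
       -2.58899068e-03, -3.31562532e-06]), 'position': array([6.24496149e-01, 2.21954765e-06, 2.30334756e-01]), 'tcp_rot': array([  93.26259233,   89.88967046, -176.74771019]), 'ft_force': array([0.17102167, 0.18174046, 0.72767993]), 'torque': array([ 0.01953486,  0.02146481, -0.00568446]), 'gripper_width': 0.08512030604868065}
```

View pics/scene0.png

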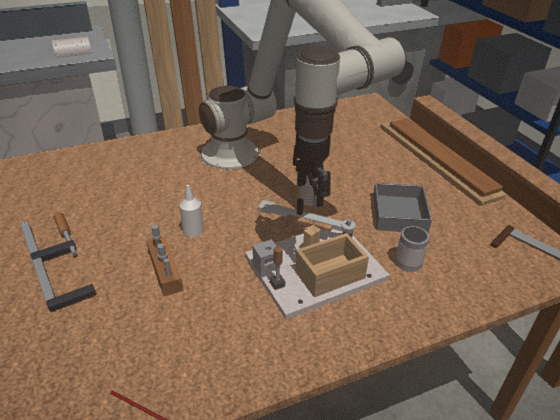

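View pics/side0.png

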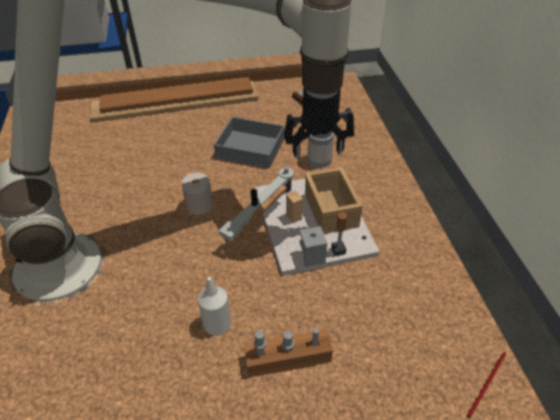

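The scene view shows the jig around (320,260), the rack at (163,262), the tray at (401,207), the offcut at (313,236) and the bar from (347,227) to (264,208). The side view shows the rack at (288,350), the offcut at (294,207) and the tray at (250,142). I'll enlarge both next.

```bash
python3 - <<'E'
from h import *
a=cv2.imread('pics/scene0.png')[175:315,140:440]; b=cv2.imread('pics/side0.png')[110:380,180:390]
a=cv2.resize(a,None,fx=2.65,fy=2.65,interpolation=cv2.INTER_CUBIC)
cv2.imwrite('pics/c1.png',a)
b=cv2.resize(b,None,fx=2.2,fy=2.2,interpolation=cv2.INTER_CUBIC);cv2.imwrite('pics/c2.png',b)
for p in [(248,262),(298,305),(386,271)]: print('sc',onz('scene',*p,.018)[:2])
for p in [(283,269),(376,252)]: print('si',onz('side',*p,.018)[:2])
print(onz('scene',163,262,.045),onz('side',288,345,.045), onz('scene',401,195,.05),onz('side',251,133,.05))
E
```

```text
sc [ 0.56175889 -0.13563943]
sc [ 0.74536393 -0.07473116]
sc [0.725738   0.18432046]
si [ 0.5225911  -0.12276492]
si [ 0.7501422  -0.11317983]
[ 0.50862638 -0.34377617  0.045     ] [ 0.49363607 -0.33456599  0.045     ] [0.49212317 0.37763896 0.05      ] [0.51838584 0.37421094 0.05      ]
```

View pics/c1.png

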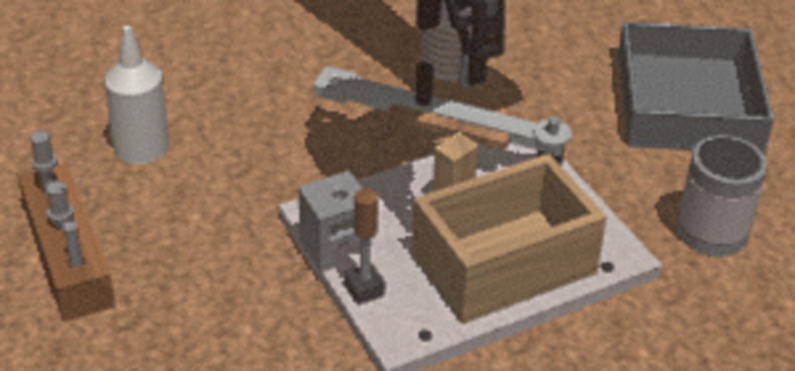

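View pics/c2.png

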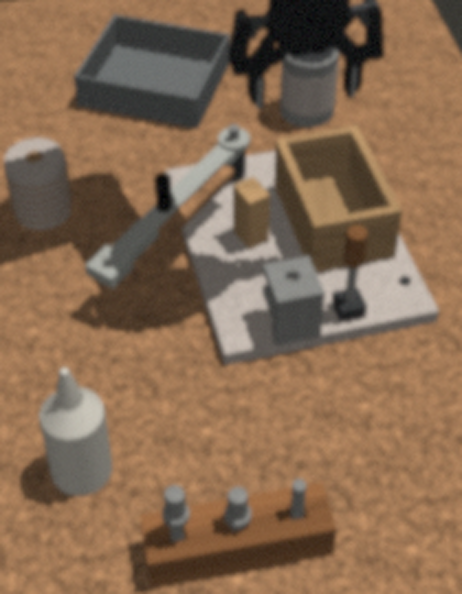

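The crops show the fork hole at c1 (340,194) / c2 (292,275) and the hinge at c1 (552,125) / c2 (233,135). The offcut top is at c1 (457,148) / c2 (252,190). The long pin is the highest head, at c1 (41,138) / c2 (174,492), and the eye is at c1 (333,78) / c2 (103,268). The twine is left of the bar, the tin is by the tray and the glue is near the rack.

```bash
python3 - <<'E'
from h import *
S=lambda x,y:(140+x/2.65,175+y/2.65); D=lambda x,y:(180+x/2.2,110+y/2.2)
P=dict(fork=((340,194),(292,275)),hinge=((552,122),(233,133)),off=((457,148),(252,188)),pin=((41,138),(174,492)),short=((57,190),(237,494)),rod=((72,227),(299,485)),eye=((335,78),(103,268)),
 handle=((427,70),(161,180)),dr_a=((548,158),(355,130)),dr_b=((602,216),(398,213)),dr_c=((465,262),(308,225)),dr_d=((414,197),(277,140)),
 tr1=((627,27),(116,20)),tr2=((750,32),(228,37)),tr3=((768,122),(198,100)),tr4=((630,118),(80,85)),glue=((127,30),(65,373)),spindle=((367,195),(357,233)),rk=((112,300),(333,533)))
for k,(a,b) in P.items():
    X,e=two('scene',S(*a),'side',D(*b)); print(k,X.round(3),round(e,4))
E
```

```text
fork [ 0.598 -0.092  0.085] 0.0026
hinge [0.58  0.145 0.086] 0.0009
off [0.583 0.039 0.09 ] 0.005
pin [ 0.439 -0.338  0.106] 0.0041
short [ 0.494 -0.338  0.085] 0.0045
rod [ 0.549 -0.337  0.084] 0.0019
eye [ 0.406 -0.023  0.064] 0.0021
handle [0.482 0.05  0.111] 0.0019
dr_a [0.699 0.063 0.149] 0.0185
dr_b [0.744 0.07  0.067] 0.11
dr_c [0.653 0.026 0.016] 0.0291
dr_d [ 0.624 -0.003  0.131] 0.1018
tr1 [0.472 0.307 0.12 ] 0.0524
tr2 [0.601 0.34  0.125] 0.069
tr3 [ 0.571  0.425 -0.041] 0.0661
tr4 [ 0.425  0.374 -0.044] 0.0869
glue [ 0.359 -0.229  0.152] 0.0023
spindle [ 0.663 -0.093  0.137] 0.0002
rk [ 0.58  -0.327 -0.001] 0.0266
```

```bash
python3 - <<'E'
from h import *
S=lambda x,y:(140+x/2.65,175+y/2.65); D=lambda x,y:(180+x/2.2,110+y/2.2)
s=arm.observe(); print(Ro.from_euler('xyz',s['tcp_rot'],degrees=True).as_matrix().round(3))
print(cam('wrist',s)[4], cam('wrist',s)[3][:,2])
for p in [(627,27),(750,32),(768,122),(630,118)]: print(onz('scene',*S(*p),.05).round(3))
for p in [(116,20),(228,37),(198,100),(80,85)]: print(onz('side',*D(*p),.05).round(3))
for p in [(548,158),(602,216),(465,262),(414,197)]: print('d',onz('scene',*S(*p),.093).round(3))
for p in [(22,178),(62,283),(112,272)]: print('rk',onz('scene',*S(*p),.045).round(3))
for X in [(.583,.039,.093),(.58,.145,.093),(.598,-.092,.088),(.406,-.023,.073)]: print(proj('wrist',X,s))
E
```

```text
[[-0.002 -1.     0.   ]
 [-0.     0.     1.   ]
 [-1.     0.002 -0.   ]]
[ 0.62466833 -0.08170612  0.37252162] [-0.00129121  0.32320726 -0.94632732]
[0.421 0.336 0.05 ]
[0.482 0.464 0.05 ]
[0.627 0.385 0.05 ]
[0.567 0.251 0.05 ]
[0.473 0.456 0.05 ]
[0.619 0.387 0.05 ]
[0.556 0.259 0.05 ]
[0.411 0.318 0.05 ]
d [0.635 0.11  0.093]
d [0.726 0.117 0.093]
d [ 0.732 -0.027  0.093]
d [ 0.638 -0.034  0.093]
rk [ 0.42  -0.363  0.045]
rk [ 0.577 -0.358  0.045]
rk [ 0.58  -0.312  0.045]
(np.float64(322.4038304203374), np.float64(235.35911289911684))
(np.float64(320.88690701814517), np.float64(324.69448275824107))
(np.float64(310.90341705263506), np.float64(92.8065152060602))
(np.float64(503.29108894370046), np.float64(168.81342013555576))
```

View pics/wrist0.png

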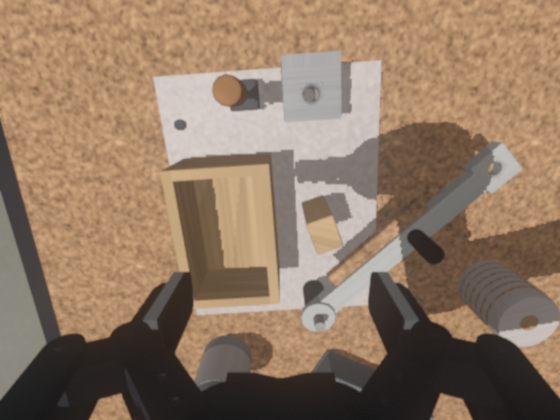

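The wrist view shows the fork hole at (311,93), the offcut at about (322,225) turned a little, the hinge at (319,318), the eye at (492,168) and the handle top near (417,235). I'll enlarge the offcut and fork area.

```bash
python3 - <<'E'
from h import *
a=cv2.imread('pics/wrist0.png')
b=np.hstack([cv2.resize(a[185:265,285:365],(400,400),interpolation=cv2.INTER_CUBIC),cv2.resize(a[50:130,270:350],(400,400),interpolation=cv2.INTER_CUBIC)])
cv2.imwrite('pics/w0c.png',b)
E
```

```text
(no output)
```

View pics/w0c.png

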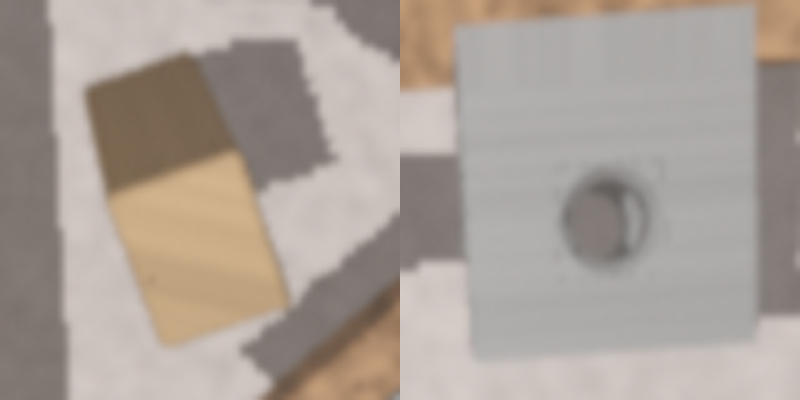

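The bright offcut top has crop corners (108,193), (240,150), (288,305) and (163,348). The fork hole is at full-picture (311,94).

```bash
python3 - <<'E'
from h import *
s=arm.observe()
c=np.array([onz('wrist',285+x/5,185+y/5,.093,s)[:2] for x,y in [(108,193),(240,150),(288,305),(163,348)]])
print(c.round(4)); print('centre',c.mean(0)); 
for i in range(4): d=c[(i+1)%4]-c[i]; print(np.hypot(*d),np.degrees(np.arctan2(d[1],d[0])))
f=onz('wrist',311,94,.088,s);h=onz('wrist',319,318,.093,s);e=onz('wrist',492,168,.0735,s)
print('fork',f,'hinge',h,'eye',e)
d=f-h;print(np.hypot(*d[:2]),np.degrees(np.arctan2(d[1],d[0])));d=e-h;print(np.hypot(*d[:2]),np.degrees(np.arctan2(d[1],d[0])))
E
```

```text
[[0.5989 0.0266]
 [0.5738 0.0178]
 [0.5624 0.0505]
 [0.5869 0.06  ]]
centre [0.58048433 0.03871866]
0.026605961297177922 -160.61579870357875
0.03462055386287169 109.12728093671826
0.026252955842832805 21.149014164050918
0.035429339766986964 -70.27583783504038
fork [ 0.59788615 -0.09103938  0.088     ] hinge [0.58241621 0.13623199 0.093     ] eye [ 0.41758877 -0.02390319  0.0735    ]
0.22779726734079217 -86.10598891524904
0.22980722978312806 -135.82725887885678
```

>>> drive_tool:
  linear:
    - [0,11,10]
    - [0,22,20]
    - [0,33,30]
    - [0,44.5,38.7]
    - [0,44.5,38.7]
    - [20,44.5,38.7]
    - [40,44.5,38.7]
    - [60,44.5,38.7]
    - [80,44.5,38.7]
    - [100,44.5,38.7]
    - [120,44.5,38.7]
    - [140,44.5,38.7]
    - [155,44.5,38.7]
    - [167,44.5,38.7]
    - [175,44.5,38.7]
    - [178,44.5,38.7]
    - [178,44.5,38.7]
    - [178,44.5,38.7]
  rot:
    - [-5,0,0]
    - [-10,0,0]
    - [-15,0,0]
    - [-20,0,0]
    - [-20,0,0]
    - [-20,0,0]
    - [-20,0,0]
    - [-20,0,0]
    - [-20,0,0]
    - [-20,0,0]
    - [-20,0,0]
    - [-20,0,0]
    - [-20,0,0]
    - [-20,0,0]
    - [-20,0,0]
    - [-20,0,0]
    - [-20,0,0]
    - [-20,0,0]
  grip: 60

```text
t: 1.95
position: [0.581, 0.0388, 0.054]
tcp_rot: [-98.0, 89.9, 12.0]
ft_force: [0.3, 0.4, 0.3]
gripper_width: 0.0603
```

>>> drive_tool:
  linear:
    - [0,0,0]
    - [0,0,0]
    - [0,0,0]
    - [0,0,0]
    - [0,0,0]
    - [0,0,0]
    - [-2,0,0]
    - [-10,0,0]
    - [-25,0,0]
    - [-45,0,0]
    - [-65,0,0]
    - [-85,0,0]
    - [-105,0,0]
    - [-125,0,0]
    - [-140,0,0]
    - [-150,0,0]
    - [-150,0,0]
  rot:
    - [0,0,0]
    - [0,0,0]
    - [0,0,0]
    - [0,0,0]
    - [0,0,0]
    - [0,0,0]
    - [0,0,0]
    - [0,0,0]
    - [0,0,0]
    - [0,0,0]
    - [0,0,0]
    - [0,0,0]
    - [0,0,0]
    - [0,0,0]
    - [0,0,0]
    - [0,0,0]
    - [0,0,0]
  grip: 10

```text
t: 3.65
position: [0.581, 0.0389, 0.2047]
tcp_rot: [-93.6, 89.8, 16.4]
ft_force: [0.4, 0.0, -1.0]
gripper_width: 0.0276
```

```bash
cat >> h.py <<'E'
def rel(X):
    s=arm.observe(); R=Ro.from_euler('xyz',s['tcp_rot'],degrees=True).as_matrix()
    return ((R.T@(np.array(X)-s['position']))*1000).round(1)
def st():
    s=arm.observe(); R=Ro.from_euler('xyz',s['tcp_rot'],degrees=True).as_matrix()
    print('t',round(s['t'],2),'pos',s['position'].round(4),'w',round(s['gripper_width']*1000,1),'F',s['ft_force'].round(1),'jaw',np.degrees(np.arctan2(R[1,1],R[0,1])).round(1),'tilt',R[2].round(3),'q',s['q'].round(0))
E
python3 - <<'E'
from h import *
st(); print(rel([.52,.357,.203]))
S=lambda x,y:(140+x/2.65,175+y/2.65); D=lambda x,y:(180+x/2.2,110+y/2.2)
print('tin',onz('scene',*S(729,160),.1),'twine',onz('side',*D(35,157),.085))
E
```

```text
t 3.65 pos [0.581  0.0389 0.2047] w 27.6 F [ 0.4  0.  -1. ] jaw -160.0 tilt [-1.    -0.003 -0.   ] q [ 20.  19.  -8.   0. -63.   0.]
[  1.8 -51.5 319.8]
tin [0.70918284 0.26785485 0.1       ] twine [0.34680772 0.14587818 0.085     ]
```

>>> drive_tool:
  linear:
    - [0,-2,10]
    - [0,-6,35]
    - [0,-11,70]
    - [0,-18,110]
    - [0,-25,150]
    - [0,-31,190]
    - [0,-37,230]
    - [0,-43,265]
    - [0,-48,295]
    - [0,-51,312]
    - [0,-51.5,320]
    - [0,-51.5,320]
    - [10,-51.5,320]
    - [30,-51.5,320]
    - [50,-51.5,320]
    - [70,-51.5,320]
    - [90,-51.5,320]
    - [110,-51.5,320]
    - [125,-51.5,320]
    - [135,-51.5,320]
  rot:
    - [0,0,0]
    - [0,0,0]
    - [0,0,0]
    - [0,0,0]
    - [0,0,0]
    - [0,0,0]
    - [0,0,0]
    - [0,0,0]
    - [0,0,0]
    - [0,0,0]
    - [0,0,0]
    - [0,0,0]
    - [0,0,0]
    - [0,0,0]
    - [0,0,0]
    - [0,0,0]
    - [0,0,0]
    - [0,0,0]
    - [0,0,0]
    - [0,0,0]

```text
t: 5.65
position: [0.5191, 0.3549, 0.0664]
tcp_rot: [113.6, 89.8, -136.5]
ft_force: [-0.7, 0.0, -0.1]
gripper_width: 0.0275
```

>>> drive_tool:
  linear:
    - [8,0,0]
    - [14,0,0]
    - [19,0,0]
    - [23,0,0]
    - [26,0,0]
    - [26,0,0]
    - [26,0,0]
  rot:
    - [0,0,0]
    - [0,0,0]
    - [0,0,0]
    - [0,0,0]
    - [0,0,0]
    - [0,0,0]
    - [0,0,0]

```text
t: 6.35
position: [0.5195, 0.3572, 0.0426]
tcp_rot: [-70.0, 90.0, 40.0]
ft_force: [0.6, -0.2, -0.5]
gripper_width: 0.0273
```

>>> drive_tool:
  linear:
    - [2,0,0]
    - [2,0,0]
  rot:
    - [0,0,0]
    - [0,0,0]

```text
t: 6.55
position: [0.5199, 0.3575, 0.041]
tcp_rot: [-71.3, 89.9, 38.8]
ft_force: [0.0, 1.5, 1.1]
gripper_width: 0.0271
```

>>> drive_tool:
  linear:
    - [0,0,0]
    - [0,0,0]
    - [0,0,0]
    - [0,0,0]
    - [-10,0,0]
    - [-30,0,0]
    - [-55,0,0]
    - [-80,0,0]
    - [-105,0,0]
    - [-130,0,0]
    - [-145,0,0]
    - [-150,0,0]
    - [-150,0,0]
  rot:
    - [0,0,0]
    - [0,0,0]
    - [0,0,0]
    - [0,0,0]
    - [0,0,0]
    - [0,0,0]
    - [0,0,0]
    - [0,0,0]
    - [0,0,0]
    - [0,0,0]
    - [0,0,0]
    - [0,0,0]
    - [0,0,0]
  grip: 60

```text
t: 7.85
position: [0.5195, 0.3572, 0.1913]
tcp_rot: [-57.5, 89.9, 52.5]
ft_force: [-0.6, -1.3, -0.5]
gripper_width: 0.0601
```

```bash
python3 - <<'E'
from h import *
st(); print(rel([.482,.05,.19]))
E
```

```text
t 7.85 pos [0.5195 0.3572 0.1913] w 60.1 F [-0.6 -1.3 -0.5] jaw -160.0 tilt [-1.    -0.002  0.001] q [ 49.  24.  -2.  -0. -64. -29.]
[   0.8  140.3 -275.9]
```

>>> drive_tool:
  linear:
    - [0,5,-10]
    - [0,17,-33]
    - [0,30,-60]
    - [0,48,-95]
    - [0,66,-130]
    - [0,84,-165]
    - [0,102,-200]
    - [0,118,-232]
    - [0,130,-256]
    - [0,137,-270]
    - [0,140,-276]
    - [0,140,-276]
    - [0,140,-276]
  rot:
    - [2,0,0]
    - [5,0,0]
    - [8,0,0]
    - [11,0,0]
    - [14,0,0]
    - [17,0,0]
    - [20,0,0]
    - [20,0,0]
    - [20,0,0]
    - [20,0,0]
    - [20,0,0]
    - [20,0,0]
    - [20,0,0]

```text
t: 9.15
position: [0.4825, 0.0504, 0.1901]
tcp_rot: [88.7, 90.0, 178.8]
ft_force: [0.1, 0.3, -0.7]
gripper_width: 0.0598
```

```bash
python3 - <<'E'
from h import *
st(); s,im=snap('wrist','w1.png')
for X in [(.482,.05,.1195),(.58,.148,.093),(.598,-.0915,.088),(.41,-.023,.0735)]: print(np.round(proj('wrist',X,s)))
E
```

```text
t 9.15 pos [0.4825 0.0504 0.1901] w 59.8 F [ 0.1  0.3 -0.7] jaw -180.0 tilt [-1.  0.  0.] q [ 25.  11. -22.  -0. -57. -25.]
[281. 222.]
[174. 311.]
[112.  12.]
[371. 116.]
```

View pics/w1.png

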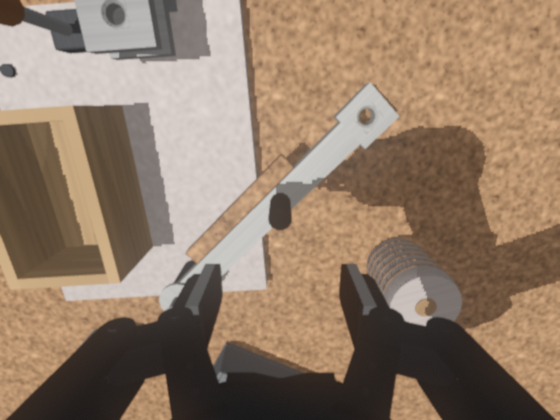

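The wrist view agrees with the prediction: handle (280,215), eye (367,116), fork hole (115,14). The twine, at (415,290), is clear.

```bash
python3 - <<'E'
from h import *
s=arm.observe()
e=onz('wrist',367,116,.0735,s);f=onz('wrist',115,14,.088,s);print(e,f)
F=(f[:2]+[.5979,-.0915])/2
for yaw in (3.5,4.3):
    y=np.radians(yaw); H=F+.24*np.array([-np.sin(y),np.cos(y)]); d=e[:2]-H
    print(yaw,H,np.hypot(*d),'theta',np.radians(-90+yaw-np.degrees(np.arctan2(d[1],d[0]))))
y=np.radians(4.2);th=np.linspace(.855,-.03,19)
A=np.radians(-90+4.2)-th; P=.14*np.c_[np.cos(A),np.sin(A)]; D=(P-P[0])*1000
print(np.c_[-D[:,0],D[:,1]].round(1).tolist())
E
```

```text
[ 0.41327269 -0.023159    0.0735    ] [ 0.59598949 -0.09028469  0.088     ]
3.5 [0.5822931  0.14866001] 0.24101798211780304 theta 0.8382739644204512
4.3 [0.57894985 0.14843209] 0.23852132374582768 theta 0.8429143330061925
[[-0.0, 0.0], [-5.0, -4.7], [-10.2, -9.2], [-15.7, -13.4], [-21.3, -17.4], [-27.1, -21.0], [-33.1, -24.4], [-39.3, -27.5], [-45.6, -30.2], [-52.0, -32.7], [-58.6, -34.8], [-65.2, -36.6], [-72.0, -38.1], [-78.7, -39.2], [-85.6, -40.0], [-92.4, -40.5], [-99.3, -40.6], [-106.2, -40.4], [-113.1, -39.9]]
```

>>> drive_tool:
  linear:
    - [15,0,0]
    - [35,0,0]
    - [55,0,0]
    - [75,0,0]
    - [90,0,0]
    - [98,0,0]
    - [102,0,0]
    - [102,0,0]
  rot:
    - [0,0,0]
    - [0,0,0]
    - [0,0,0]
    - [0,0,0]
    - [0,0,0]
    - [0,0,0]
    - [0,0,0]
    - [0,0,0]

```text
t: 10.0
position: [0.4824, 0.0502, 0.0882]
tcp_rot: [127.1, 90.0, -142.9]
ft_force: [0.5, 0.4, -0.0]
gripper_width: 0.0597
```

>>> drive_tool:
  linear:
    - [0,0,0]
    - [0,0,0]
    - [0,0,0]
    - [0,0,0]
    - [0,0,0]
    - [0,0,0]
    - [0,0,0]
  rot:
    - [0,0,0]
    - [0,0,0]
    - [0,0,0]
    - [0,0,0]
    - [0,0,0]
    - [0,0,0]
    - [0,0,0]
  grip: 10

```text
t: 10.7
position: [0.483, 0.05, 0.0891]
tcp_rot: [-77.1, 89.9, 12.9]
ft_force: [-0.2, 0.8, 7.0]
gripper_width: 0.0165
```

>>> drive_tool:
  linear:
    - [0,-5,-4.7]
    - [0,-10.2,-9.2]
    - [0,-15.7,-13.4]
    - [0,-21.3,-17.4]
    - [0,-27.1,-21]
    - [0,-33.1,-24.4]
    - [0,-39.3,-27.5]
    - [0,-45.6,-30.2]
    - [0,-52,-32.7]
    - [0,-58.6,-34.8]
    - [0,-65.2,-36.6]
    - [0,-72,-38.1]
    - [0,-78.7,-39.2]
    - [0,-85.6,-40]
    - [0,-92.4,-40.5]
    - [0,-97,-40.6]
  rot:
    - [0,0,0]
    - [0,0,0]
    - [0,0,0]
    - [0,0,0]
    - [0,0,0]
    - [0,0,0]
    - [0,0,0]
    - [0,0,0]
    - [0,0,0]
    - [0,0,0]
    - [0,0,0]
    - [0,0,0]
    - [0,0,0]
    - [0,0,0]
    - [0,0,0]
    - [0,0,0]

```text
t: 12.3
position: [0.5772, 0.0047, 0.0889]
tcp_rot: [135.3, 89.5, -134.7]
ft_force: [-4.7, -13.8, 9.0]
gripper_width: 0.0163
```

>>> drive_tool:
  linear:
    - [0,-3,0]
    - [0,-6,0]
    - [0,-9,0]
    - [0,-9,0]
  rot:
    - [0,0,0]
    - [0,0,0]
    - [0,0,0]
    - [0,0,0]

```text
t: 12.7
position: [0.586, 0.0044, 0.0889]
tcp_rot: [136.5, 89.4, -133.4]
ft_force: [-1.8, -15.0, 6.7]
gripper_width: 0.0162
```

>>> drive_tool:
  linear:
    - [0,-2,-2]
    - [0,-4,-4]
    - [0,-6,-4]
    - [0,-6,-4]
  rot:
    - [0,0,0]
    - [0,0,0]
    - [0,0,0]
    - [0,0,0]

```text
t: 13.1
position: [0.5905, 0.004, 0.0888]
tcp_rot: [105.7, 89.5, -164.3]
ft_force: [-9.7, -1.1, 11.1]
gripper_width: 0.0161
```

>>> drive_tool:
  linear:
    - [0,-2,0]
    - [0,-4,0]
    - [0,-4,0]
  rot:
    - [0,0,0]
    - [0,0,0]
    - [0,0,0]

```text
t: 13.4
position: [0.5904, 0.0037, 0.0887]
tcp_rot: [99.9, 89.0, -170.2]
ft_force: [-19.5, 1.2, 18.4]
gripper_width: 0.0162
```

>>> drive_tool:
  linear:
    - [0,2,0]
    - [0,3,0]
  rot:
    - [0,0,0]
    - [0,0,0]

```text
t: 13.6
position: [0.5904, 0.0038, 0.0888]
tcp_rot: [104.0, 89.4, -166.1]
ft_force: [-8.9, -1.3, 11.0]
gripper_width: 0.0162
```

>>> drive_tool:
  linear:
    - [0,0,0]
    - [0,0,0]
    - [0,0,0]
    - [0,0,0]
    - [-10,0,0]
    - [-25,0,0]
    - [-45,0,0]
    - [-65,0,0]
    - [-85,0,0]
    - [-105,0,0]
    - [-120,0,0]
    - [-130,0,0]
    - [-130,0,0]
  rot:
    - [0,0,0]
    - [0,0,0]
    - [0,0,0]
    - [0,0,0]
    - [0,0,0]
    - [0,0,0]
    - [0,0,0]
    - [0,0,0]
    - [0,0,0]
    - [0,0,0]
    - [0,0,0]
    - [0,0,0]
    - [0,0,0]
  grip: 36

```text
t: 14.9
position: [0.5961, 0.0053, 0.2203]
tcp_rot: [-79.9, 89.8, 10.1]
ft_force: [-0.8, 0.2, -0.1]
gripper_width: 0.0358
```

```bash
python3 - <<'E'
from h import *
st(); s,im=snap('wrist','w2.png'); snap('side','side2.png')
print(np.round(proj('wrist',(.5975,-.091,.088),s)),rel([.44,-.338,.26]))
a=cv2.imread('pics/w2.png'); u,v=map(int,proj('wrist',(.5975,-.091,.088),s))
u0=max(u-40,0);v0=max(v-40,0);print(u0,v0)
c=cv2.resize(a[v0:v0+80,u0:u0+80],(400,400),interpolation=cv2.INTER_CUBIC)
d=cv2.resize(cv2.imread('pics/side2.png')[110:270,210:370],(400,400),interpolation=cv2.INTER_CUBIC)
cv2.imwrite('pics/w2c.png',np.hstack([c,d]))
E
```

```text
t 14.9 pos [0.5961 0.0053 0.2203] w 35.8 F [-0.8  0.2 -0.1] jaw -180.0 tilt [-1.    -0.004  0.001] q [ 16.  20.  -5.   0. -65. -16.]
[279.  87.] [ -42.1  154.9 -343.3]
239 46
```

View pics/w2c.png

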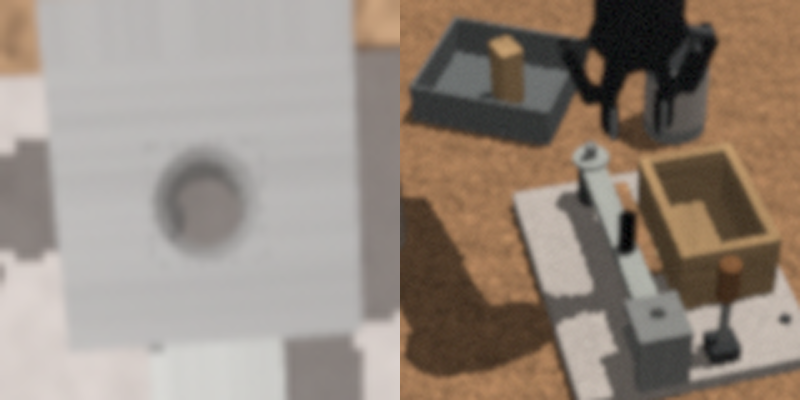

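The bar is shut: daylight shows through fork and eye at crop (204,203), which is full-picture (280,87). The offcut stands in the tray. Next is the pin.

>>> drive_tool:
  linear:
    - [-4,4,-8]
    - [-10,13,-30]
    - [-15,28,-60]
    - [-20,44,-97]
    - [-25,60,-134]
    - [-30,77,-171]
    - [-34,94,-208]
    - [-38,110,-245]
    - [-40,126,-280]
    - [-40,140,-310]
    - [-40,150,-332]
    - [-40,155,-343]
    - [-40,155,-343]
    - [-40,155,-343]
  rot:
    - [5,0,0]
    - [12,0,0]
    - [19,0,0]
    - [27,0,0]
    - [35,0,0]
    - [43,0,0]
    - [51,0,0]
    - [59,0,0]
    - [67,0,0]
    - [74,0,0]
    - [81,0,0]
    - [86,0,0]
    - [90,0,0]
    - [90,0,0]

```text
t: 16.4
position: [0.4395, -0.338, 0.2569]
tcp_rot: [151.5, 89.8, 151.4]
ft_force: [0.4, 0.6, 0.4]
gripper_width: 0.0363
```

```bash
python3 - <<'E'
from h import *
s0=arm.observe(); st(); s,im=snap('wrist','w3.png')
print([np.round(proj('wrist',X,s)) for X in [(.439,-.338,.111),(.494,-.338,.091),(.549,-.338,.089)]])
u,v=map(int,proj('wrist',(.465,-.338,.1),s)); u0=max(u-80,0);v0=max(v-80,0);print(u0,v0)
cv2.imwrite('pics/w3c.png',cv2.resize(im[v0:v0+160,u0:u0+160,::-1],None,fx=3.5,fy=3.5,interpolation=cv2.INTER_CUBIC))
E
```

```text
t 16.4 pos [ 0.4395 -0.338   0.2569] w 36.3 F [0.4 0.6 0.4] jaw 89.9 tilt [-1.     0.001 -0.002] q [-21.  14.  -7.  -0. -69. -69.]
[array([278., 196.]), array([279., 240.]), array([279., 283.])]
198 137
```

View pics/w3c.png

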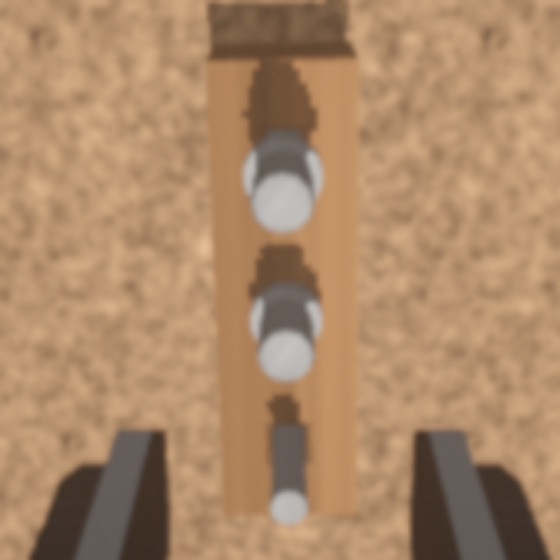

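The long pin's knob top is at full-picture (279,195), at the predicted point. It is the end piece at low x, and the collar shows below the knob.

>>> drive_tool:
  linear:
    - [15,0,0]
    - [35,0,0]
    - [55,0,0]
    - [75,0,0]
    - [95,0,0]
    - [115,0,0]
    - [135,0,0]
    - [150,0,0]
    - [162,0,0]
    - [170,0,-1]
    - [173,0,-1]
    - [173,0,-1]
    - [173,0,-1]
  rot:
    - [0,0,0]
    - [0,0,0]
    - [0,0,0]
    - [0,0,0]
    - [0,0,0]
    - [0,0,0]
    - [0,0,0]
    - [0,0,0]
    - [0,0,0]
    - [0,0,0]
    - [0,0,0]
    - [0,0,0]
    - [0,0,0]

```text
t: 17.75
position: [0.4397, -0.338, 0.0859]
tcp_rot: [-29.6, 89.9, -29.5]
ft_force: [0.0, -0.0, -0.2]
gripper_width: 0.0357
```

>>> drive_tool:
  linear:
    - [0,0,0]
    - [0,0,0]
    - [0,0,0]
    - [0,0,0]
    - [0,0,0]
  rot:
    - [0,0,0]
    - [0,0,0]
    - [0,0,0]
    - [0,0,0]
    - [0,0,0]
  grip: 8

```text
t: 18.25
position: [0.4399, -0.3383, 0.0862]
tcp_rot: [-37.1, 89.9, -37.0]
ft_force: [-0.5, -0.9, 4.3]
gripper_width: 0.0163
```

>>> drive_tool:
  linear:
    - [-5,0,0]
    - [-15,0,0]
    - [-30,0,0]
    - [-45,0,0]
    - [-65,0,0]
    - [-85,0,0]
    - [-105,0,0]
    - [-125,0,0]
    - [-140,0,0]
    - [-150,0,0]
    - [-150,0,0]
  rot:
    - [0,0,0]
    - [0,0,0]
    - [0,0,0]
    - [0,0,0]
    - [0,0,0]
    - [0,0,0]
    - [0,0,0]
    - [0,0,0]
    - [0,0,0]
    - [0,0,0]
    - [0,0,0]

```text
t: 19.35
position: [0.4395, -0.3376, 0.2366]
tcp_rot: [-8.8, 89.9, -8.7]
ft_force: [-0.1, 0.1, -1.3]
gripper_width: 0.0158
```

```bash
python3 - <<'E'
from h import *
st(); print(rel([.5975,-.091,.235]))
s=dict(arm.observe()); s['position']=np.array([.4395,-.338,.2569]); s['tcp_rot']=[151.5,89.8,151.4]
print(onz('wrist',278.6,194.7,.111,s))
s['position']=np.array([.5961,.0053,.2203]); s['tcp_rot']=[-79.9,89.8,10.1]
print(onz('wrist',279.8,86.6,.088,s))
E
```

```text
t 19.35 pos [ 0.4395 -0.3376  0.2366] w 15.8 F [-0.1  0.1 -1.3] jaw 90.0 tilt [-1.    -0.     0.002] q [-21.  15.  -9.  -0. -66. -69.]
[  1.9 246.6 158. ]
[ 0.43736245 -0.33782063  0.111     ]
[ 0.59539627 -0.09265262  0.088     ]
```

>>> drive_tool:
  linear:
    - [0,6,4]
    - [0,23,15]
    - [0,50,32]
    - [0,80,51]
    - [0,112,71]
    - [0,145,93]
    - [0,176,112]
    - [0,204,130]
    - [0,226,144]
    - [0,240,153]
    - [0,246,157]
    - [0,246,157]
    - [15,246,157]
    - [30,246,157]
    - [40,246,157]
    - [42,246,157]
    - [42,246,157]
    - [42,246,157]
  rot:
    - [0,0,0]
    - [0,0,0]
    - [0,0,0]
    - [0,0,0]
    - [0,0,0]
    - [0,0,0]
    - [0,0,0]
    - [0,0,0]
    - [0,0,0]
    - [0,0,0]
    - [0,0,0]
    - [0,0,0]
    - [0,0,0]
    - [0,0,0]
    - [0,0,0]
    - [0,0,0]
    - [0,0,0]
    - [0,0,0]

```text
t: 21.15
position: [0.5967, -0.0921, 0.1942]
tcp_rot: [-7.9, 89.9, -7.9]
ft_force: [-0.1, 0.4, -0.2]
gripper_width: 0.0162
```

```bash
python3 - <<'E'
from h import *
st(); out=[]
s=arm.observe()
for n in ['wrist','side','scene']:
    s,im=snap(n,n+'4.png'); T=s['position']+[0,0,-.09]; u,v=map(int,proj(n,T,s)); u0,v0=max(u-35,0),max(v-35,0)
    if v0>350: v0=350
    print(n,u0,v0, 'tip',np.round(proj(n,s['position']+[0,0,-.075],s),1),'hole',np.round(proj(n,(.5965,-.0915,.088),s),1))
    out.append(cv2.resize(im[v0:v0+70,u0:u0+70,::-1],(266,266),interpolation=cv2.INTER_CUBIC))
cv2.imwrite('pics/c4.png',np.hstack(out))
E
```

```text
t 21.15 pos [ 0.5967 -0.0921  0.1942] w 16.2 F [-0.1  0.4 -0.2] jaw 90.0 tilt [-1.    -0.     0.001] q [  7.  22.  -6.   0. -62. -97.]
wrist 243 180 tip [278.2 222.5] hole [279.2 209.1]
side 277 194 tip [312.9 225. ] hole [312.2 234.4]
scene 233 206 tip [268.5 237. ] hole [268.6 246.3]
```

View pics/c4.png

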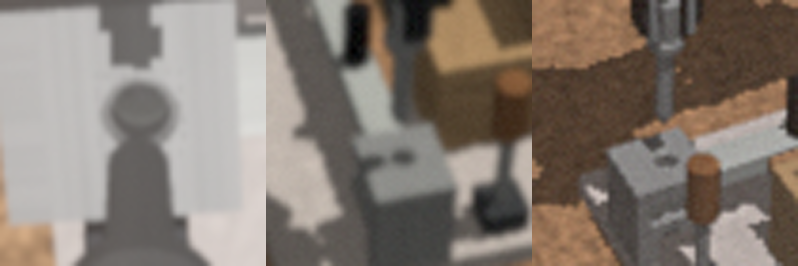

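The three views agree. The hole is at wrist (280,208), side (313,235) and scene (268,248), about 2 mm towards +x and 0.7 mm towards +y of the tip, so I'll correct by that and lower the pin.

>>> drive_tool:
  linear:
    - [5,0.7,2]
    - [12,0.7,2]
    - [18,0.7,2]
    - [24,0.7,2]
    - [28,0.7,2]
    - [32,0.7,2]
    - [36,0.7,2]
    - [40,0.7,2]
    - [40,0.7,2]
  rot:
    - [0,0,0]
    - [0,0,0]
    - [0,0,0]
    - [0,0,0]
    - [0,0,0]
    - [0,0,0]
    - [0,0,0]
    - [0,0,0]
    - [0,0,0]

```text
t: 22.2
position: [0.5983, -0.0912, 0.1529]
tcp_rot: [-104.2, 90.0, -104.2]
ft_force: [0.2, -0.7, -1.8]
gripper_width: 0.0159
```

>>> drive_tool:
  linear:
    - [4,0,0]
    - [8,0,0]
    - [12,0,0]
    - [15,0,0]
    - [18,0,0]
    - [18,0,0]
  rot:
    - [0,0,0]
    - [0,0,0]
    - [0,0,0]
    - [0,0,0]
    - [0,0,0]
    - [0,0,0]

```text
t: 22.8
position: [0.5983, -0.0912, 0.1349]
tcp_rot: [-108.0, 90.0, -108.0]
ft_force: [1.4, -1.5, -1.6]
gripper_width: 0.0159
```

>>> drive_tool:
  linear:
    - [3,0,0]
    - [6,0,0]
    - [9,0,0]
    - [12,0,0]
    - [15,0,0]
    - [15,0,0]
  rot:
    - [0,0,0]
    - [0,0,0]
    - [0,0,0]
    - [0,0,0]
    - [0,0,0]
    - [0,0,0]

```text
t: 23.4
position: [0.5984, -0.0914, 0.1199]
tcp_rot: [-77.7, 90.0, -77.7]
ft_force: [2.5, -4.5, -1.8]
gripper_width: 0.016
```

>>> drive_tool:
  linear:
    - [3,-0.7,0]
    - [6,-0.7,0.4]
    - [9,-0.7,0.4]
    - [12,-0.7,0.4]
    - [15,-0.7,0.4]
    - [17,-0.7,0.4]
    - [17,-0.7,0.4]
  rot:
    - [0,0,0]
    - [0,0,0]
    - [0,0,0]
    - [0,0,0]
    - [0,0,0]
    - [0,0,0]
    - [0,0,0]

```text
t: 24.1
position: [0.5986, -0.0918, 0.1026]
tcp_rot: [175.1, 90.0, 175.0]
ft_force: [1.0, -3.2, 1.0]
gripper_width: 0.0158
```

>>> drive_tool:
  linear:
    - [1,0,0]
    - [2,0,0]
    - [3,0,0]
    - [4,0,0]
    - [5,0,0]
    - [5,0,0]
  rot:
    - [0,0,0]
    - [0,0,0]
    - [0,0,0]
    - [0,0,0]
    - [0,0,0]
    - [0,0,0]

```text
t: 24.7
position: [0.5988, -0.0919, 0.0994]
tcp_rot: [-41.1, 90.0, -41.1]
ft_force: [-0.8, -2.3, 7.8]
gripper_width: 0.0161
```

>>> drive_tool:
  linear:
    - [1,0,0]
    - [2,0,0]
    - [3,0,0]
    - [4,0,0]
    - [4,0,0]
  rot:
    - [0,0,0]
    - [0,0,0]
    - [0,0,0]
    - [0,0,0]
    - [0,0,0]

```text
t: 25.2
position: [0.5989, -0.092, 0.0992]
tcp_rot: [-36.3, 89.9, -36.2]
ft_force: [-8.8, -0.6, 24.6]
gripper_width: 0.0158
```

>>> drive_tool:
  linear:
    - [-2,0,0]
    - [-4,0,0]
  rot:
    - [0,0,0]
    - [0,0,0]

```text
t: 25.4
position: [0.5987, -0.0919, 0.0994]
tcp_rot: [0.6, 89.9, 0.6]
ft_force: [1.8, -4.0, 0.5]
gripper_width: 0.0157
```

>>> drive_tool:
  linear:
    - [0,0,0]
    - [0,0,0]
    - [0,0,0]
    - [0,0,0]
    - [-8,0,0]
    - [-20,0,0]
    - [-40,0,0]
    - [-60,0,0]
    - [-80,0,-10]
    - [-100,0,-30]
    - [-120,0,-55]
    - [-120,0,-75]
    - [-120,0,-80]
    - [-120,0,-80]
  rot:
    - [0,0,0]
    - [0,0,0]
    - [0,0,0]
    - [0,0,0]
    - [0,0,0]
    - [0,0,0]
    - [0,0,0]
    - [0,0,0]
    - [0,0,0]
    - [0,0,0]
    - [0,0,0]
    - [0,0,0]
    - [0,0,0]
    - [0,0,0]
  grip: 36

```text
t: 26.8
position: [0.5185, -0.0918, 0.2194]
tcp_rot: [6.0, 89.9, 6.0]
ft_force: [0.3, 0.2, -0.1]
gripper_width: 0.036
```

```bash
python3 - <<'E'
from h import *
st(); out=[]
for n in ['side','scene']:
    s,im=snap(n,n+'5.png'); u,v=map(int,proj(n,(.598,-.08,.09),s)); print(n,u-50,v-50,'knobtop',np.round(proj(n,(.598,-.0915,.124),s),1))
    out.append(cv2.resize(im[v-50:v+50,u-50:u+50,::-1],(400,400),interpolation=cv2.INTER_CUBIC))
cv2.imwrite('pics/c5.png',np.hstack(out))
E
```

```text
t 26.8 pos [ 0.5185 -0.0918  0.2194] w 36.0 F [ 0.3  0.2 -0.1] jaw 90.0 tilt [-1.     0.     0.002] q [  8.  13. -14.   0. -63. -98.]
side 261 180 knobtop [313.5 223.3]
scene 223 194 knobtop [268.9 235.8]
```

View pics/c5.png

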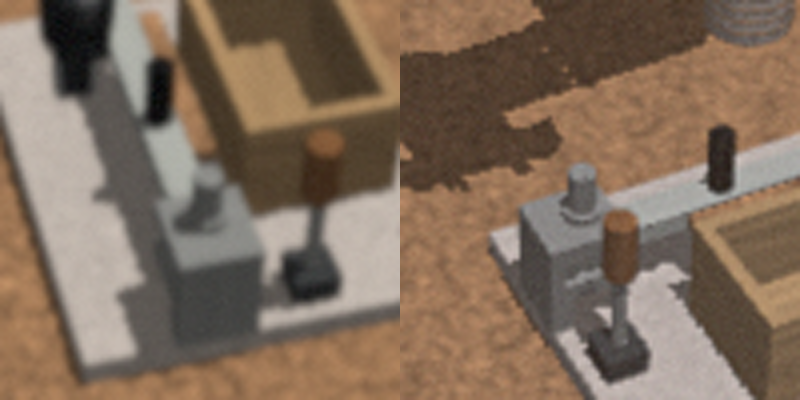

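Both views show the collar on the fork. The knob top is at side (313,223) and scene (268,237), against (313.5,223.3) and (268.9,235.8) predicted for a seated pin. The bar is shut and the gripper is clear.

```bash
python3 -c "
from h import *
print(arm.job_done())"
```

```text
the job is handed in; nothing more can be done
None
```

The drawer is clamped and the job was handed in at about 27 s, in the order asked. I lifted the offcut into the scrap tray, swung the bar shut against its stop, then pushed the long pin down until its collar sat on the fork.

- **Offcut:** it is standing upright in the scrap tray, as seen in the side camera after release.
- **Bar:** it stopped moving at the stop while the push rose to about 20 N. The wrist picture then showed daylight straight through fork and eye.
- **Pin:** at the end it took 25 N, above the spring ball's 15 N at most, without moving further. Its height was within 1 mm of fully seated. In the last side and scene pictures the knob top was within 1.2 pixels of where a seated pin's should be.
- **Disagreements:** readings of the fork hole differed by 2–3 mm between views. I corrected this by looking at the pin tip above the hole before lowering. My first wrist reading of the hinge was about 12 mm off, so I did not use it.
- **Side force:** the swing pulled the gripper about 5 mm sideways, with about 15 N of side force, because my hinge estimate was slightly off. I corrected it before the final push.
- **Other items:** I touched none of the pieces you asked to leave alone. I did not take a last close picture of the rack, twine, glue or tin.

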